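# Feed a heel block between the cheeks of the heel fixture

## Task

Push the tan heel block along the bench, round end first, through the narrow gap between the two blue cheeks of the heel fixture and on until its round end is fully home against the orange-padded back stop. Only push it: keep it flat on the bench, never lift or tip it. Leave everything else on the bench where it is.

Things in the scene. Friction and masses are not known exactly. Their poses are not given: they have to be found in the camera images.
- heel: Loose tan D-shaped shoe heel block, thin black underside, about 0.12 kg, 64 mm wide (x), 76 mm long (y), 25 mm high (z). Origin at the centre of its underside. Flat end at y = -38 mm, straight sides up to y = +6 mm, then a half round of radius 32 mm. Starts short of the gap, up to 35 mm off the gap's middle line and turned up to 0.4 rad from it, round end roughly towards the gap.
- heel_nose (a point): Tip of the tan heel block's round end, at y = +38 mm of the block, half way up its height.
- fixture: Heel fixture, fixed to the bench; place and yaw differ each time. Origin on the bench in the middle of the gap; its y axis is the feed direction, z up. Two blue cheeks 40 mm high stand at x = +-35 to +-61 mm (gap 70 mm), from y = -18 mm (rounded ends, radius 13 mm) to +18 mm. Behind them steel rails 14 mm high, inner faces at x = +-38 mm, run to the back stop. The bench surface is bare throughout.
- stop_face (a point): Middle of the orange pad's face on the fixture's back stop, at x = 0, y = +110 mm, z = 15 mm of the fixture; pad 60 mm wide, stop 30 mm high. A heel block that is home has its own origin at y = +72 mm of the fixture.
- spare_heel: Loose charcoal black heel block, same shape as the tan one, lying right beside the fixture, on its +x side; to be left alone.
- polish_tin: Loose red round tin, 72 mm across, 24 mm high, beside the fixture on its -x side; origin at the centre of its underside; to be left alone.
- hammer: Loose hammer, 260 mm long, lying on the right of the bench; to be left alone.
- brush: Loose brush, 190 mm long, lying on the left near the robot; to be left alone.
- jar: Loose amber jar with black lid, 64 mm across, 85 mm high, on the left; origin at the centre of its underside; to be left alone.
- bottle: Loose white bottle with blue cap, 44 mm across, 120 mm high, at the far left; origin at the centre of its underside; to be left alone.
- screwdriver: Loose screwdriver with a green handle, 160 mm long, lying at the far right; to be left alone.
Mind the look-alikes: they are no part of the job. There is more than one size of the heel; the one meant has the size given above. Leave any yellow look-alike of the fixture alone.

How it is judged:
On the way:
1. the heel block passes between the two cheeks, flat on the bench and in line with the gap (x of heel in the frame of fixture between -0.01 and 0.01 m and y of heel in the frame of fixture between -0.03 and 0.02 m and angle between the y axis of heel and the y axis of fixture, either way round below 0.2 rad and height (world z) of heel below 0.01 m), for 0.04 s.
At the end, for the whole second after the job is handed in: The tan heel block lies flat and still on the bench beyond the cheeks, its round end within 5 mm of the back stop's pad, within 12 mm of the middle line and within 0.2 rad of straight (x of heel in the frame of fixture between -0.012 and 0.012 m and y of heel_nose in the frame of fixture between 0.105 and 0.116 m and angle between the y axis of heel and the y axis of fixture, either way round below 0.2 rad and z of heel in the frame of fixture below 0.006 m and angle between heel's own z axis and vertical below 0.1 rad and linear speed of heel below 0.01 m/s); the robot touches nothing.
It fails at once if the tan heel block is lifted off the bench (over 10 mm) or tipped (over 0.25 rad) (height (world z) of heel above 0.01 m or angle between heel's own z axis and vertical above 0.25 rad).
It fails at once if any other loose thing on the bench is moved (over 15 mm): the black spare heel block, the polish tin, the hammer, the brush, the jar, the bottle, the screwdriver (distance of any of spare_heel, polish_tin, hammer, brush, jar, bottle, screwdriver from where it was at the start of the episode above 0.015 m).
It also fails if it takes over 48 s, if anything falls off the work surface, if the arm or the gripper's body presses on something with over 40 N, if the wrist force passes 120 N, or if a joint passes its speed limit or range.

## Robot

A 6-joint arm with a two-finger parallel gripper is mounted at the origin on the work surface. World frame = base frame: x ahead of the robot, y to its left, z up, the work surface at z = 0. Lengths are in m, angles in rad, forces in N, time in s.
With the tool pointing down it reaches from about 0.275 to 0.85 m from the base axis. Payload 19 kg.
Tool frame: the origin (TCP) lies midway between the tips of the shut fingers; the grasp point (between the pads) lies 19 mm behind it (grip_point_offset is the distance from the TCP to the grasp point, in m); y points along the fingers, z is the direction in which the jaws open and shut, and the axes are right-handed (so a half turn about y gives the same grasp; the last joint's range is limited). The gripper opens to 85 mm and grips with 20 to 120 N. Pads are 22 mm wide; open, the fingers measure 114 mm over their backs; the gripper's body (76 mm by 85 mm) begins 54 mm behind the grasp point. The pads swing forward as they close: fully open they stand 13 mm farther back than shut.
Start: joints at [-1.407, 0.15, 1.437, -0, 1.554, -0.134], TCP at [0.169, -0.55, 0.231] pointing down, gripper open.
Joint ranges: [-2.8, 2.8], [-0.68, 2.1], [0.12, 2.68], [-1.39, 4.53], [0.16, 2.79], [-2.81, 2.81]. Speed limits (rad/s): [1.89, 1.89, 2.22, 3.01, 3.01, 3.01].

## Interface

Orientations are given as a unit quaternion [w, x, y, z].
In Python, from cell import * gives the robot as it stands.
- The arm moves only by the shell command python3 -m pendant 'ROWS' [FORCE]. ROWS is JSON, a list of rows, each an object of numbers: "grip": the opening, from -1 (shut) to 1 (fully open); "dx", "dy", "dz": the shift along the tool's x, y, z in mm; "yaw": the turn about the tool's y in rad. In form: [{"grip": .., "dx": .., "dy": .., "dz": .., "yaw": ..}, ...]. A call has 1 to 8 rows; each row is the pose to reach, as a shift and turn from the pose commanded when the call began, along the tool's axes at that moment; what a row does not reach only later rows make up. A row lasts 1/8 s, in which the tool goes at most 62.5 mm and 10.7 degrees, less where a joint would pass 70% of its speed; a pose out of reach is approached as far as the arm can. A call with a gripper value outside its range is refused whole. The fingers move at their own pace and stop on an object; FORCE is the grip in N (left out, the last holds). Time passes only in rows, so rows that repeat a pose let the fingers close. It gives the time, the measured TCP pose, the force and the opening at its end, in the units of the state.
- get_state(): the state, without advancing time (a new reading comes with each control period).
- get_image(name): name is "scene" or "top" or "wrist"; returns a dict with "img" (400x640x3 uint8, red, green, blue), "fx", "fy", "cx", "cy" (pixels), "k1" (the pictures are not rectified: a ray, as slopes to the right and down, at radius r is drawn at 1 + k1 r^2 times it, then the intrinsics apply), "eye" and "orientation" of the camera in the world. Camera axes: x right, y up, looking along -z (the intrinsics and any distortion apply to the point x, -y, -z); pixel columns grow to the right and rows downward; lengths in m; the calibration is good to about 2 mm. A picture is of the moment at which its call begins. There is no depth.
- finish_job(): hands the job in, once; it reports no verdict.
The state is a dict: "t": time; "qpos": joint angles; "dq": joint speeds; "joint_efforts": joint torques, N m; "eef_pos": TCP position; "orientation": TCP orientation; "force": force on the tool from outside, world axes, zero at the start; "ft_torque": the same for the moment, N m; "grip_width": finger opening in m.
Only numpy, scipy, OpenCV 4.12 (cv2) and the standard library are available. Lean on these libraries where they do the work, as an engineer would, in place of code of your own. Each camera call takes 0.05 s, during which the arm holds its last target. There are 200 camera calls.

## Working session

There is one attempt and no reset: what is moved stays moved. The work goes in short steps, Python scripts to look and compute and a shell command to move; the robot and the scene stay as the last step left them, time stands still between calls to the robot, and variables do not carry over. Pictures are saved under pics/ and viewed, about 8 in all and at most 12, crops included, and the job is handed in when it is done.

```bash
mkdir -p pics; ls; python3 - <<'E'
from cell import *
import cv2
s=get_state();print(s)
for n in ("top","scene"):
    d=get_image(n);cv2.imwrite(f"pics/{n}0.png",d["img"][:,:,::-1]);print(n,{k:v for k,v in d.items() if k!="img"})
E
```

```text
pics
{'t': 0.0, 'qpos': array([-1.40699760e+00,  1.50971334e-01,  1.43800945e+00, -2.12980094e-05,
        1.55378483e+00, -1.33976681e-01]), 'dq': array([-2.25611498e-03,  5.43241178e-04, -1.52066864e-03,  7.74872483e-04,
        4.63581554e-04,  9.97758255e-05]), 'joint_efforts': array([-1.10960485e-03, -7.13054037e+01, -5.70875680e+01, -3.60894983e-04,
        8.75460886e-03,  2.35823009e-06]), 'eef_pos': array([ 0.16865005, -0.54946363,  0.23069455]), 'orientation': array([ 0.10487737, -0.1049048 ,  0.69969824, -0.69886915]), 'force': array([-0.0184621 ,  0.35228934, -0.64666926]), 'ft_torque': array([-0.02153503,  0.02391121,  0.04433615]), 'grip_width': 0.08576568945432234}
top {'fx': 373.7178950296425, 'fy': 373.7178950296425, 'cx': 320.570492913969, 'cy': 193.99858667886295, 'k1': -0.04947029535418404, 'eye': array([ 0.30006182, -0.04190192,  1.03987317]), 'orientation': array([ 0.70627089,  0.08397014, -0.08659182, -0.69759035])}
scene {'fx': 406.6861430287358, 'fy': 406.6861430287358, 'cx': 321.6307924845839, 'cy': 195.05646791794265, 'k1': -0.04282721174895318, 'eye': array([ 1.0429417 , -0.37501053,  1.10582855]), 'orientation': array([0.85202817, 0.22104288, 0.1258982 , 0.45753436])}
```

View pics/top0.png

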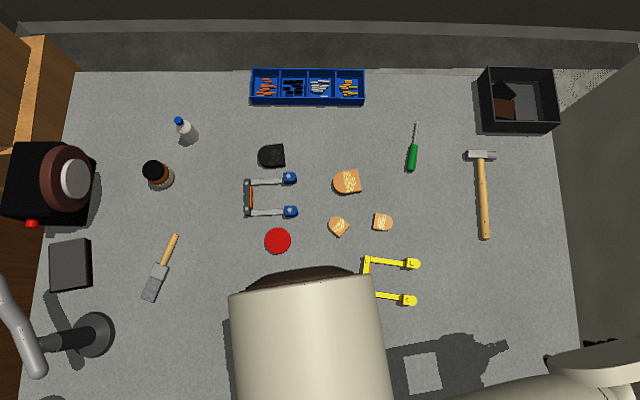

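View pics/scene0.png

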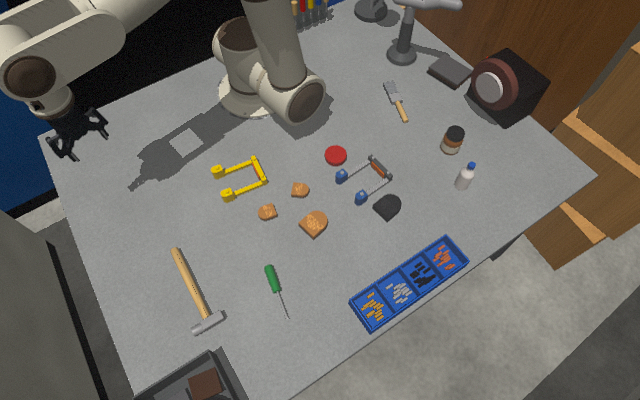

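The top view shows three tan candidates: large (347,182), small (338,226) and small (382,222). The blue-cheeked fixture has cheeks at (290,178) and (291,211) and its pad near (250,198). The yellow look-alike is at (390,280). By size the large block should be the right one. I'll check it in a metric orthographic crop.

```bash
cat > h.py <<'E'
from cell import *
import cv2, numpy as np
from scipy.spatial.transform import Rotation as R
def proj(P,d):
    w,x,y,z=d["orientation"]; c=R.from_quat([x,y,z,w]).inv().apply(np.atleast_2d(P)-d["eye"])
    u=c[:,0]/-c[:,2]; v=-c[:,1]/-c[:,2]; f=1+d["k1"]*(u*u+v*v)
    return np.c_[d["cx"]+d["fx"]*u*f, d["cy"]+d["fy"]*v*f]
def ortho(d,z,x0,x1,y0,y1,s=2000):
    # picture: right = -y, up = +x, s px/m; pixel(c,r) -> x=x1-r/s, y=y1-c/s
    r,c=np.mgrid[0:int((x1-x0)*s),0:int((y1-y0)*s)]
    p=proj(np.c_[x1-r.ravel()/s,y1-c.ravel()/s,np.full(r.size,z)],d).astype(np.float32)
    m=p.reshape(r.shape+(2,))
    return cv2.remap(np.ascontiguousarray(d["img"][:,:,::-1]),m[...,0],m[...,1],cv2.INTER_CUBIC)
E
python3 - <<'E'
from h import *
d=get_image("top")
# coarse location
from scipy.optimize import least_squares
for px in [(347,182),(338,226),(382,222),(290,178),(291,211),(250,198),(277,240),(271,155)]:
    s=least_squares(lambda q:proj([q[0],q[1],.025],d)[0]-px,[.3,0]).x;print(px,s.round(3))
cv2.imwrite("pics/o1.png",ortho(d,.025,.12,.42,-.25,.2,1700))
E
```

```text
(347, 182) [ 0.586 -0.118]
(338, 226) [ 0.461 -0.093]
(382, 222) [ 0.473 -0.214]
(290, 178) [0.596 0.043]
(291, 211) [0.501 0.037]
(250, 198) [0.536 0.153]
(277, 240) [0.42  0.073]
(271, 155) [0.664 0.1  ]
```

View pics/o1.png

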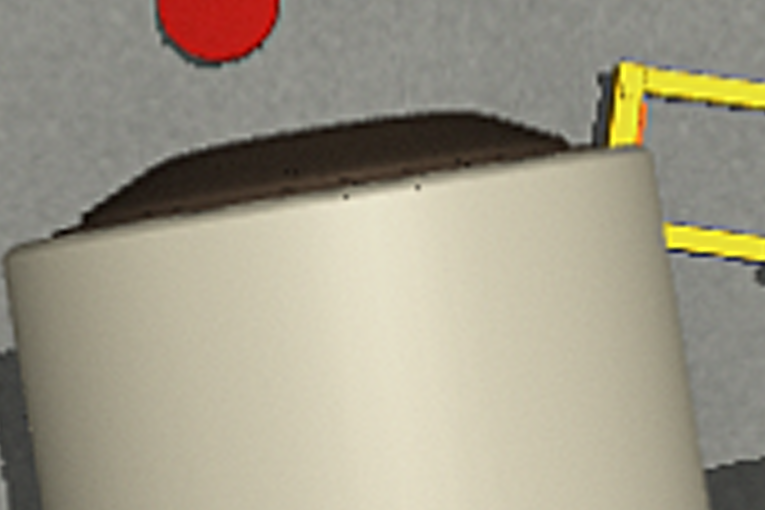

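That crop missed (the robot body and yellow fixture only). I'll redo it on the located area, with model outlines added: the heel measured by colour mask, the fixture from the cheeks and pad.

```bash
python3 - <<'E'
from h import *
d=get_image("top");e=get_image("scene")
np.save("pics/top.npy",d,allow_pickle=True);np.save("pics/scene.npy",e,allow_pickle=True)
def blobs(d,z,f,S=2000,B=(.4,.72,-.26,.2),amin=150):
    o=ortho(d,z,*B,S);hsv=cv2.cvtColor(o,cv2.COLOR_BGR2HSV)
    m=f(hsv).astype(np.uint8)
    n,l,st,c=cv2.connectedComponentsWithStats(m)
    for i in range(1,n):
        if st[i,4]>amin*4:
            (cx,cy),(w,h),a=cv2.minAreaRect(np.argwhere(l==i)[:,::-1].astype(np.float32))
            print("  c=(%.4f,%.4f) rect=(%.4f,%.4f) %.1fx%.1f a=%.1f area=%.0f mm2"%(B[1]-c[i,1]/S,B[3]-c[i,0]/S,B[1]-cy/S,B[3]-cx/S,w/S*1e3,h/S*1e3,a,st[i,4]/4))
for n,q in(("top",d),("scene",e)):
    print(n,"tan");blobs(q,.025,lambda h:(h[...,0]>5)&(h[...,0]<25)&(h[...,1]>80)&(h[...,2]>120),amin=500)
    print(n,"blue z.04");blobs(q,.04,lambda h:(h[...,0]>100)&(h[...,0]<125)&(h[...,1]>110),amin=200)
    print(n,"orange z.015");blobs(q,.015,lambda h:(h[...,0]>3)&(h[...,0]<20)&(h[...,1]>130),amin=60)
a=ortho(d,.025,.4,.7,-.2,.2,1000);b=ortho(e,.025,.4,.7,-.2,.2,1000)
cv2.imwrite("pics/o2.png",np.hstack([a,b]))
E
```

```text
top tan
  c=(0.5898,-0.1182) rect=(0.5886,-0.1159) 66.4x76.5 a=79.6 area=4232 mm2
  c=(0.4748,-0.2156) rect=(0.4741,-0.2171) 53.0x46.3 a=9.9 area=1858 mm2
  c=(0.4633,-0.0920) rect=(0.4647,-0.0914) 52.9x45.3 a=41.6 area=1887 mm2
top blue z.04
  c=(0.5912,0.0425) rect=(0.5917,0.0428) 35.6x36.4 a=84.3 area=1011 mm2
  c=(0.4974,0.0366) rect=(0.4978,0.0368) 32.1x36.5 a=87.5 area=907 mm2
top orange z.015
  c=(0.5881,-0.1170) rect=(0.5885,-0.1161) 69.0x77.5 a=79.6 area=3458 mm2
  c=(0.5427,0.1530) rect=(0.5437,0.1530) 68.0x8.8 a=86.0 area=550 mm2
  c=(0.4764,-0.1999) rect=(0.4762,-0.2053) 29.4x46.3 a=8.5 area=655 mm2
  c=(0.4725,-0.2321) rect=(0.4718,-0.2329) 22.2x44.3 a=12.7 area=680 mm2
  c=(0.4743,-0.0809) rect=(0.4749,-0.0810) 23.4x43.5 a=48.4 area=731 mm2
  c=(0.4524,-0.1023) rect=(0.4574,-0.0999) 28.7x45.7 a=41.4 area=618 mm2
scene tan
  c=(0.5885,-0.1194) rect=(0.5883,-0.1169) 65.8x78.8 a=79.8 area=4544 mm2
  c=(0.4798,-0.2176) rect=(0.4791,-0.2191) 52.7x46.7 a=10.3 area=2173 mm2
  c=(0.4688,-0.0957) rect=(0.4696,-0.0940) 53.1x47.0 a=39.4 area=2178 mm2
scene blue z.04
  c=(0.5982,0.0418) rect=(0.5976,0.0416) 26.7x36.3 a=87.1 area=658 mm2
  c=(0.5033,0.0351) rect=(0.5017,0.0360) 27.5x35.0 a=90.0 area=614 mm2
scene orange z.015
  c=(0.5851,-0.1173) rect=(0.5849,-0.1151) 64.4x77.9 a=79.9 area=4384 mm2
  c=(0.5396,0.1527) rect=(0.5395,0.1526) 68.6x14.9 a=86.7 area=882 mm2
  c=(0.4757,-0.2164) rect=(0.4759,-0.2178) 50.8x48.0 a=10.8 area=2054 mm2
  c=(0.4649,-0.0935) rect=(0.4668,-0.0927) 51.5x47.9 a=41.3 area=2074 mm2
```

View pics/o2.png

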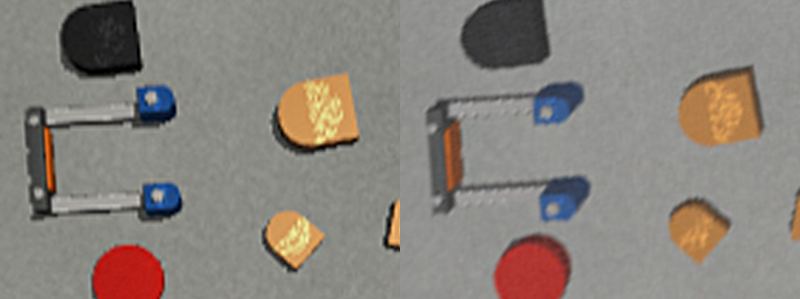

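The left-hand panel confirms the choice: the large block is 66x77 mm, matching 64x76, and the other two are 53x46. Its round end faces the gap. The heel is at about (0.5885,-0.1163) with its y axis at 100.3°. The fixture is at about (0.549,0.039) with its feed at 93.4°.

Plan: push the flat end with the two part-open fingers (two-point contact), steering like a unicycle about the heel's centroid.

```bash
cat >> h.py <<'E'
F0=np.array([.549,.039]); FA=np.radians(93.4)
ey=np.array([np.cos(FA),np.sin(FA)]); ex=np.array([ey[1],-ey[0]])
def fix(p): p=np.asarray(p)[:2]-F0; return np.array([p@ex,p@ey])
def tool(s):
    w,x,y,z=s["orientation"]; return R.from_quat([x,y,z,w])
def rel(pos,ang,s=None):
    "shift (mm, tool axes) and yaw to bring TCP to pos with pushing direction (+-tool x) at world angle ang"
    s=s or get_state(); r=tool(s); M=r.as_matrix()
    d=M.T@(np.asarray(pos)-s["eef_pos"])*1e3
    a=np.arctan2(M[1,0],M[0,0]); e=(ang-a+np.pi/2)%np.pi-np.pi/2   # world turn about z
    return d.round(1), round(float(e*np.sign(M[2,1])),3), "tool x at %.1f deg, q6 %.2f"%(np.degrees(a),s["qpos"][5])
E
python3 - <<'E'
from h import *
s=get_state();print(tool(s).as_matrix().round(3))
H=np.array([.5885,-.1163]);a=np.radians(100.3);u=np.array([np.cos(a),np.sin(a)])
print("heel in fixture",fix(H),"rel ang",a-FA)
p=H-u*.075
print(p,rel([*p,.06],a))
E
```

```text
[[-0.956 -0.     0.293]
 [-0.293  0.001 -0.956]
 [-0.    -1.    -0.001]]
heel in fixture [ 0.03022019 -0.15736925] rel ang 0.12042771838760857
[ 0.60191017 -0.19009138] (array([-519.6,  171.2, -216.4]), -1.453, 'tool x at -162.9 deg, q6 -0.13')
```

```bash
python3 -m pendant '[{"grip":-0.5,"dx":-520,"dy":60,"dz":-216,"yaw":-1.453},{"grip":-0.5,"dx":-520,"dy":60,"dz":-216,"yaw":-1.453},{"grip":-0.5,"dx":-520,"dy":60,"dz":-216,"yaw":-1.453},{"grip":-0.5,"dx":-520,"dy":60,"dz":-216,"yaw":-1.453},{"grip":-0.5,"dx":-520,"dy":60,"dz":-216,"yaw":-1.453},{"grip":-0.5,"dx":-520,"dy":60,"dz":-216,"yaw":-1.453},{"grip":-0.5,"dx":-520,"dy":60,"dz":-216,"yaw":-1.453},{"grip":-0.5,"dx":-520,"dy":60,"dz":-216,"yaw":-1.453}]' 20
python3 - <<'E'
from h import *
H=np.array([.5885,-.1163]);a=np.radians(100.3);u=np.array([np.cos(a),np.sin(a)])
p=H-u*.068
print(p,rel([*p,.007],a))
E
```

```text
t: 1.25
eef_pos: [0.5531, -0.231, 0.1782]
orientation: [0.544, -0.544, 0.451, -0.452]
force: [-0.7, -1.2, 0.9]
grip_width: 0.0214
[ 0.60065855 -0.18320418] (array([-38.2, 171.2,  55.6]), 0.006, 'tool x at -79.4 deg, q6 -0.71')
```

```bash
python3 -m pendant '[{"dx":-38,"dy":100,"dz":56,"grip":-0.5},{"dx":-38,"dy":120,"dz":56,"grip":-0.5},{"dx":-38,"dy":120,"dz":56,"grip":-0.5},{"dx":-38,"dy":120,"dz":56,"grip":-0.5}]'
python3 - <<'E'
from h import *
H=np.array([.5885,-.1163]);a=np.radians(100.3);u=np.array([np.cos(a),np.sin(a)])
p=H-u*.068
print(p,rel([*p,.007],a))
d=get_image("scene");w=get_image("wrist");t=get_image("top")
B=(.42,.72,-.28,.2)
np.save("pics/w.npy",w,allow_pickle=True)
cv2.imwrite("pics/p3.png",np.vstack([np.hstack([d["img"],]),])[100:300,150:470,::-1])
a=cv2.resize(d["img"][120:300,180:420],(640,480));b=cv2.resize(w["img"],(640,400))
cv2.imwrite("pics/p3.png",cv2.resize(np.vstack([a,b]),(480,600))[:,:,::-1])
E
```

```text
[ 0.60065855 -0.18320418] (array([-38.2, 171.2,  55.6]), 0.006, 'tool x at -79.4 deg, q6 -0.71')invalid input at $[0]: expected keys grip, dx, dy, dz, yaw
```

View pics/p3.png

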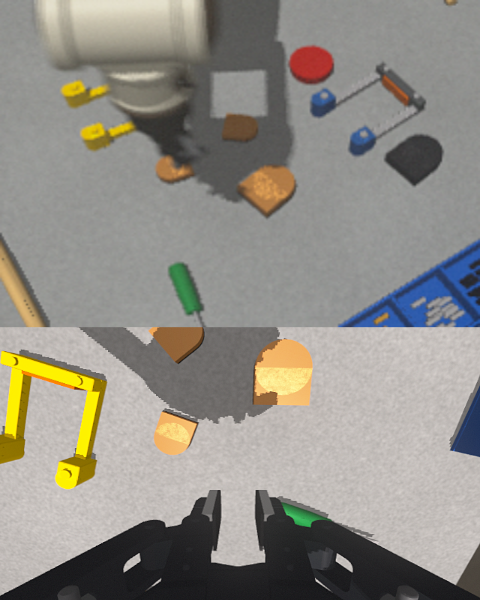

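The move was refused because a key was missing, so the picture shows the arm short of the heel and the heel still in place (scene crop 268,188). Re-issuing with all keys.

```bash
python3 -m pendant '[{"dx":-38,"dy":60,"dz":56,"yaw":0,"grip":-0.5},{"dx":-38,"dy":120,"dz":56,"yaw":0,"grip":-0.5},{"dx":-38,"dy":120,"dz":56,"yaw":0,"grip":-0.5},{"dx":-38,"dy":120,"dz":56,"yaw":0,"grip":-0.5}]'
python3 - <<'E'
from h import *
H=np.array([.5885,-.1163]);a=np.radians(100.3);u=np.array([np.cos(a),np.sin(a)])
p=H-u*.068
print(p,rel([*p,.007],a))
E
```

```text
t: 1.9
eef_pos: [0.5994, -0.1859, 0.0585]
orientation: [-0.543, 0.543, -0.454, 0.453]
force: [-0.2, -0.1, 0.8]
grip_width: 0.0213
[ 0.60065855 -0.18320418] (array([-2.4, 51.5,  1.8]), -0.001, 'tool x at -79.7 deg, q6 -0.60')
```

```bash
python3 -m pendant '[{"dx":-2,"dy":30,"dz":2,"yaw":0,"grip":-0.5},{"dx":-2,"dy":50,"dz":2,"yaw":0,"grip":-0.5},{"dx":-2,"dy":50,"dz":2,"yaw":0,"grip":-0.5}]'
python3 - <<'E'
from h import *
H=np.array([.5885,-.1163]);a=np.radians(100.3)
# unicycle plan for the heel centroid (y=-3mm) in fixture frame: cubic X(Y) from start to X=0,X'=0
ur=lambda t:np.array([-np.sin(t),np.cos(t)])   # fixture frame, t = turn from feed
th0=a-FA; c0=fix(H)-.003*ur(th0)
Y0,Y1=c0[1],-.058
def X(Y):
    if Y>=Y1:return 0.,0.
    L=Y1-Y0;s=(Y-Y0)/L;m=-np.tan(th0)*L
    return c0[0]*(1-3*s*s+2*s**3)+m*(s-2*s*s+s**3),(c0[0]*(-6*s+6*s*s)+m*(1-4*s+3*s*s))/L
s=get_state();print("z",s["eef_pos"][2])
for Y in np.r_[np.arange(Y0,Y1+.001,.0124),-.045,-.03,-.015,0,.02,.04,.055,.069]:
    x,sl=X(Y);t=-np.arctan(sl);p=np.array([x,Y])-(.046)*ur(t)   # TCP 11 mm behind flat end
    w=F0+p[0]*ex+p[1]*ey
    print("cen",np.round([x*1e3,Y*1e3,np.degrees(t)],1),"tcp",w.round(4),*rel([*w,s["eef_pos"][2]],FA+t,s)[:2])
E
```

```text
t: 2.28
eef_pos: [0.6011, -0.1834, 0.0083]
orientation: [-0.543, 0.543, -0.454, 0.453]
force: [-0.3, 0.5, 0.9]
grip_width: 0.0214
z 0.008329566447470817
cen [  30.6 -160.3    6.9] tcp [ 0.5973 -0.1645] [-19.3   0.   -0.4] -0.001
cen [  28.2 -147.9   14.5] tcp [ 0.6    -0.1508] [-32.3   0.    4.8] -0.133
cen [  24.3 -135.5   19.5] tcp [ 0.5992 -0.1372] [-45.8   0.    6.4] -0.22
cen [  19.6 -123.1   22.2] tcp [ 0.5957 -0.1243] [-59.2   0.    5.3] -0.267
cen [  14.4 -110.7   22.8] tcp [ 0.5902 -0.112 ] [-72.2   0.    2.1] -0.277
cen [  9.3 -98.3  21.3] tcp [ 0.5834 -0.1004] [-84.8   0.   -2.6] -0.251
cen [  4.9 -85.9  17.6] tcp [ 0.5755 -0.0895] [-97.    0.1  -8.4] -0.187
cen [  1.7 -73.5  11.5] tcp [ 0.5668 -0.0788] [-1.091e+02  1.000e-01 -1.510e+01] -0.08
cen [  0.1 -61.1   2.7] tcp [ 0.5576 -0.0678] [-1.215e+02  1.000e-01 -2.220e+01] 0.074
cen [  0. -45.  -0.] tcp [ 0.5544 -0.0518] [-1.378e+02  1.000e-01 -2.250e+01] 0.12
cen [  0. -30.  -0.] tcp [ 0.5535 -0.0369] [-1.527e+02  1.000e-01 -2.070e+01] 0.12
cen [  0. -15.  -0.] tcp [ 0.5526 -0.0219] [-1.676e+02  1.000e-01 -1.890e+01] 0.12
cen [ 0.  0. -0.] tcp [ 0.5517 -0.0069] [-1.825e+02  1.000e-01 -1.710e+01] 0.12
cen [ 0. 20. -0.] tcp [0.5505 0.013 ] [-2.023e+02  1.000e-01 -1.470e+01] 0.12
cen [ 0. 40. -0.] tcp [0.5494 0.033 ] [-2.222e+02  1.000e-01 -1.230e+01] 0.12
cen [ 0. 55. -0.] tcp [0.5485 0.048 ] [-2.371e+02  1.000e-01 -1.050e+01] 0.12
cen [ 0. 69. -0.] tcp [0.5476 0.062 ] [-2.51e+02  1.00e-01 -8.80e+00] 0.12
```

```bash
python3 -m pendant '[{"dx":-12,"dy":0,"dz":0,"yaw":0,"grip":-0.5},{"dx":-19,"dy":0,"dz":0,"yaw":0,"grip":-0.5},{"dx":-26,"dy":0,"dz":2.6,"yaw":-0.07,"grip":-0.5},{"dx":-32,"dy":0,"dz":4.8,"yaw":-0.133,"grip":-0.5},{"dx":-39,"dy":0,"dz":6,"yaw":-0.18,"grip":-0.5},{"dx":-46,"dy":0,"dz":6.4,"yaw":-0.22,"grip":-0.5},{"dx":-46,"dy":0,"dz":6.4,"yaw":-0.22,"grip":-0.5}]'
cat >> h.py <<'E'
def look(name,z=.025):
    d=get_image(name); S=2000;B=(.42,.72,-.24,.2)
    o=ortho(d,z,*B,S);h=cv2.cvtColor(o,cv2.COLOR_BGR2HSV)
    m=((h[...,0]>5)&(h[...,0]<25)&(h[...,1]>80)&(h[...,2]>60)).astype(np.uint8)
    n,l,st,c=cv2.connectedComponentsWithStats(m)
    for i in range(1,n):
        if st[i,4]>2500*4:
            (cx,cy),(w,hh),a=cv2.minAreaRect(np.argwhere(l==i)[:,::-1].astype(np.float32))
            p=[B[1]-cy/S,B[3]-cx/S]
            print(name,"heel",np.round(p,4),"fix mm",(fix(p)*1e3).round(1),"size %.1f %.1f a %.1f"%(w/S*1e3,hh/S*1e3,a),"turn deg %.1f"%(90+(90-a)-np.degrees(FA)))
    return d,o
E
python3 - <<'E'
from h import *
_,a=look("top");_,b=look("scene");s=get_state();print(s["eef_pos"],fix(s["eef_pos"]),s["force"])
cv2.imwrite("pics/p4.png",np.vstack([a,b])[::2,::2]if 0 else cv2.resize(np.hstack([a,b]),(800,273)))
E
```

```text
t: 3.15
eef_pos: [0.5995, -0.1357, 0.0084]
orientation: [0.59, -0.589, 0.391, -0.39]
force: [0.2, 0.1, -0.5]
grip_width: 0.021
[ 0.59941157 -0.13622156  0.00819956] [ 0.03993109 -0.17790287] [ 0.63713311 -0.23374371  0.44054981]
```

View pics/p4.png

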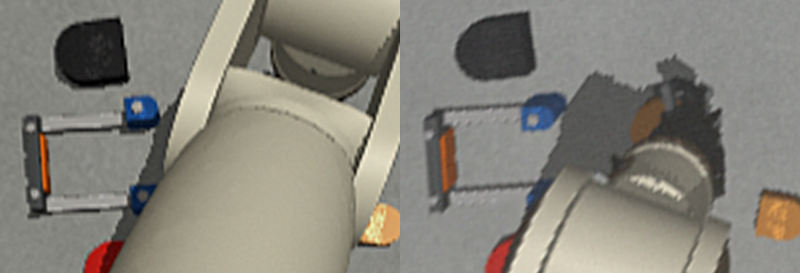

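Top is fully occluded and the scene camera shows only the heel's nose in shadow at (648,118). The wrist camera looks ahead of the fingers, so I'll use that.

```bash
python3 - <<'E'
from h import *
d=get_image("wrist")
o=ortho(d,.025,.45,.68,-.2,.2,1500)
s=get_state()
th=np.radians(100.3)+.22
H=s["eef_pos"][:2]+.049*np.array([np.cos(th),np.sin(th)])
pts=[[-32,-38],[32,-38]]+[[32*np.cos(t),6+32*np.sin(t)] for t in np.linspace(0,np.pi,20)]
px=np.array([np.cos(th-np.pi/2),np.sin(th-np.pi/2)]);py=np.array([np.cos(th),np.sin(th)])
P=[H+a/1e3*px+b/1e3*py for a,b in pts]
q=np.array([[(.2-p[1])*1500,(.68-p[0])*1500] for p in P]).astype(np.int32)
cv2.polylines(o,[q],True,(0,255,0),1)
for x,y in[(48,0),(-48,0),(0,110)]:
    p=F0+x/1e3*ex+y/1e3*ey; cv2.circle(o,(int((.2-p[1])*1500),int((.68-p[0])*1500)),3,(0,255,255),-1)
cv2.imwrite("pics/p5.png",np.vstack([cv2.resize(o,(600,345)),cv2.resize(d["img"],(400,250))[:,:,::-1].copy() if 0 else cv2.copyMakeBorder(cv2.resize(d["img"],(400,250))[:,:,::-1],0,0,0,200,0)]))
E
```

```text
(no output)
```

View pics/p5.png

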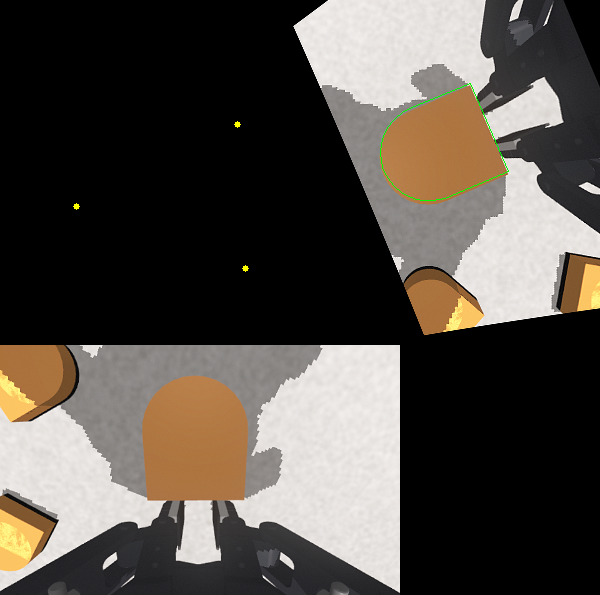

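The wrist view shows the heel squarely on both fingers, and the predicted outline (green, nose near 383,150) matches within about 1 mm. I'll add a wrist-based measurement and compute the next rows.

```bash
cat >> h.py <<'E'
ur=lambda t:np.array([-np.sin(t),np.cos(t)])
def heelw():
    "heel pose in fixture frame (mm, rad) from the wrist camera: minAreaRect of the tan top, blob nearest ahead of TCP"
    d=get_image("wrist");s=get_state();S=2000;c=s["eef_pos"];B=(c[0]-.14,c[0]+.14,c[1]-.14,c[1]+.14)
    h=cv2.cvtColor(ortho(d,.025,*B,S),cv2.COLOR_BGR2HSV)
    m=((h[...,0]>5)&(h[...,0]<25)&(h[...,1]>80)).astype(np.uint8)
    n,l,st,_=cv2.connectedComponentsWithStats(m)
    i=1+np.argmax(st[1:,4]); (cx,cy),(w,hh),a=cv2.minAreaRect(np.argwhere(l==i)[:,::-1].astype(np.float32))
    p=np.array([B[1]-cy/S,B[3]-cx/S]); t=((180-a-np.degrees(FA)+45)%90)-45
    print("heel fix mm",(fix(p)*1e3).round(1),"turn rad %.3f"%np.radians(t),"size %.1f %.1f"%(w/2,hh/2))
    return d,fix(p),np.radians(t)
def plan(H,t0,Ys,Y1=-.058):
    s=get_state();c0=H-.003*ur(t0);Y0=c0[1]
    for Y in Ys:
        if Y>=Y1:x,sl=0.,0.
        else:
            L=Y1-Y0;q=(Y-Y0)/L;m=-np.tan(t0)*L
            x,sl=c0[0]*(1-3*q*q+2*q**3)+m*(q-2*q*q+q**3),(c0[0]*(-6*q+6*q*q)+m*(1-4*q+3*q*q))/L
        t=-np.arctan(sl);p=np.array([x,Y])-.046*ur(t);w=F0+p[0]*ex+p[1]*ey
        print("cen %.1f %.1f turn %.2f"%(x*1e3,Y*1e3,t),*rel([*w,s["eef_pos"][2]],FA+t,s)[:2])
E
python3 - <<'E'
from h import *
d,H,t=heelw();s=get_state();print(fix(s["eef_pos"])*1e3,s["qpos"])
plan(H,t,np.arange(-.136,-.09,.006))
E
```

```text
heel fix mm [  22.  -131.3] turn rad 0.346 size 64.7 77.0
[  39.96590938 -178.15678607] [-3.49185912e-01  3.96539406e-01  1.60006394e+00  1.99024239e-04
  1.14553233e+00 -7.48571261e-01]
cen 23.7 -136.0 turn 0.34 [ 0.8 -0.  -1.5] 0.003
cen 21.5 -130.0 turn 0.36 [-5.6  0.  -0.4] -0.021
cen 19.1 -124.0 turn 0.38 [-12.    0.    0.2] -0.038
cen 16.7 -118.0 turn 0.39 [-18.5   0.    0.3] -0.046
cen 14.3 -112.0 turn 0.39 [-25.   0.  -0.] -0.046
cen 11.9 -106.0 turn 0.38 [-31.4   0.   -0.6] -0.039
cen 9.5 -100.0 turn 0.36 [-37.8   0.   -1.6] -0.023
cen 7.3 -94.0 turn 0.34 [-44.2   0.   -2.7] 0.001
```

```bash
python3 -m pendant '[{"dx":-6,"dy":0,"dz":1,"yaw":-0.02,"grip":-0.5},{"dx":-12,"dy":0,"dz":1.7,"yaw":-0.038,"grip":-0.5},{"dx":-18.5,"dy":0,"dz":1.8,"yaw":-0.046,"grip":-0.5},{"dx":-25,"dy":0,"dz":1.5,"yaw":-0.046,"grip":-0.5},{"dx":-31.5,"dy":0,"dz":0.9,"yaw":-0.039,"grip":-0.5},{"dx":-38,"dy":0,"dz":-0.1,"yaw":-0.023,"grip":-0.5},{"dx":-44,"dy":0,"dz":-1.2,"yaw":0,"grip":-0.5},{"dx":-44,"dy":0,"dz":-1.2,"yaw":0,"grip":-0.5}]'
python3 - <<'E'
from h import *
d,H,t=heelw()
plan(H,t,np.r_[H[1]-.003*np.cos(t),np.arange(-.09,-.03,.006)],-.05)
o=ortho(d,.04,.45,.65,-.15,.2,1700)
for x,y in[(35,0),(-35,0),(61,0),(-61,0),(35,-18),(0,0),(-35,-18)]:
    p=F0+x/1e3*ex+y/1e3*ey; cv2.circle(o,(int((.2-p[1])*1700),int((.65-p[0])*1700)),2,(0,255,255),-1)
cv2.imwrite("pics/p6.png",o)
E
```

```text
t: 4.35
eef_pos: [0.5812, -0.096, 0.0084]
orientation: [0.589, -0.589, 0.391, -0.391]
force: [0.8, 0.4, 0.2]
grip_width: 0.0217
heel fix mm [  6.3 -90.2] turn rad 0.337 size 64.8 76.8
cen 7.3 -93.1 turn 0.34 [-1.  -0.  -1.5] 0.004
cen 6.3 -90.0 turn 0.31 [-4.3 -0.  -2.6] 0.028
cen 4.5 -84.0 turn 0.26 [-10.6   0.   -4.5] 0.076
cen 3.0 -78.0 turn 0.22 [-17.    0.   -6.1] 0.125
cen 1.8 -72.0 turn 0.17 [-23.4   0.   -7.3] 0.172
cen 1.0 -66.0 turn 0.12 [-29.7   0.   -8.3] 0.22
cen 0.4 -60.0 turn 0.07 [-36.1   0.   -8.9] 0.266
cen 0.1 -54.0 turn 0.03 [-42.5   0.   -9.2] 0.311
cen 0.0 -48.0 turn -0.00 [-48.6   0.   -8.5] 0.341
cen 0.0 -42.0 turn -0.00 [-54.2   0.   -6.5] 0.341
cen 0.0 -36.0 turn -0.00 [-59.9   0.   -4.5] 0.341
```

View pics/p6.png

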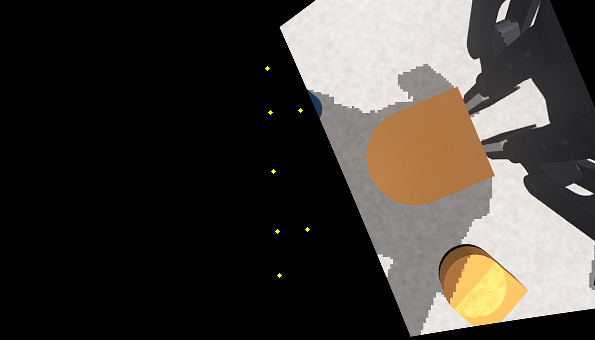

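```bash
python3 -m pendant '[{"dx":-4.3,"dy":0,"dz":-1.1,"yaw":0.028,"grip":-0.5},{"dx":-10.6,"dy":0,"dz":-3,"yaw":0.076,"grip":-0.5},{"dx":-17,"dy":0,"dz":-4.6,"yaw":0.125,"grip":-0.5},{"dx":-23.4,"dy":0,"dz":-5.8,"yaw":0.172,"grip":-0.5},{"dx":-29.7,"dy":0,"dz":-6.8,"yaw":0.22,"grip":-0.5},{"dx":-36,"dy":0,"dz":-7.4,"yaw":0.266,"grip":-0.5},{"dx":-42.5,"dy":0,"dz":-7.7,"yaw":0.311,"grip":-0.5},{"dx":-42.5,"dy":0,"dz":-7.7,"yaw":0.311,"grip":-0.5}]'
python3 - <<'E'
from h import *
d,H,t=heelw()
plan(H,t,np.r_[H[1]-.003*np.cos(t),np.arange(-.048,.02,.008)],-.04)
o=ortho(d,.04,.47,.62,-.12,.08,3000)
for x,y in[(35,0),(-35,0),(61,0),(-61,0),(48,-18),(0,0),(-48,-18)]:
    p=F0+x/1e3*ex+y/1e3*ey; cv2.circle(o,(int((.08-p[1])*3000),int((.62-p[0])*3000)),2,(0,255,255),-1)
cv2.imwrite("pics/p7.png",o)
E
```

```text
t: 5.4
eef_pos: [0.5576, -0.06, 0.0084]
orientation: [0.522, -0.522, 0.477, -0.477]
force: [-0.3, -0.2, -0.3]
grip_width: 0.0212
heel fix mm [ -0.  -49.7] turn rad 0.023 size 64.9 77.1
cen 0.1 -52.7 turn 0.02 [-0.9  0.  -1.7] 0.008
cen -0.0 -48.0 turn 0.00 [-5.6  0.  -2.5] 0.026
cen 0.0 -40.0 turn -0.00 [-13.6   0.   -2.4] 0.03
cen 0.0 -32.0 turn -0.00 [-21.6   0.   -2.2] 0.03
cen 0.0 -24.0 turn -0.00 [-29.6   0.   -1.9] 0.03
cen 0.0 -16.0 turn -0.00 [-37.6   0.   -1.7] 0.03
cen 0.0 -8.0 turn -0.00 [-45.6   0.   -1.5] 0.03
cen 0.0 0.0 turn -0.00 [-53.6   0.   -1.2] 0.03
cen 0.0 8.0 turn -0.00 [-61.6   0.   -1. ] 0.03
cen 0.0 16.0 turn -0.00 [-69.6   0.   -0.7] 0.03
```

View pics/p7.png

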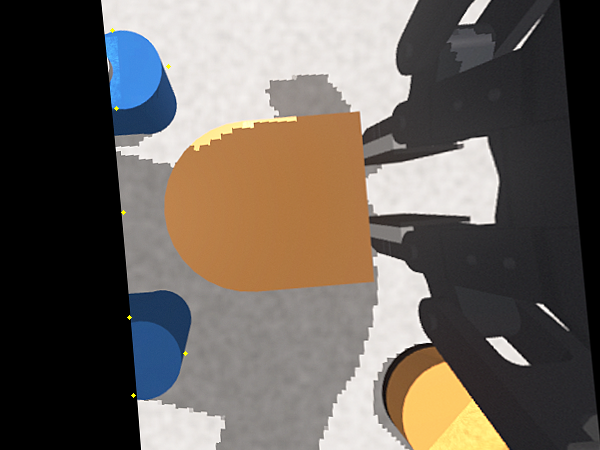

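Both cheeks are visible, with top ends at about (162,68) and (182,361) within about 1–2 mm of prediction. The heel is centred and straight (X 0, turn 0.02), so I'll push on through the gap.

```bash
python3 -m pendant '[{"dx":-5.6,"dy":0,"dz":-1,"yaw":0.022,"grip":-0.5},{"dx":-12,"dy":0,"dz":-1.2,"yaw":0.03,"grip":-0.5},{"dx":-18,"dy":0,"dz":-1.1,"yaw":0.03,"grip":-0.5},{"dx":-24,"dy":0,"dz":-1,"yaw":0.03,"grip":-0.5},{"dx":-30,"dy":0,"dz":-0.8,"yaw":0.03,"grip":-0.5},{"dx":-30,"dy":0,"dz":-0.8,"yaw":0.03,"grip":-0.5}]'
python3 - <<'E'
from h import *
d,H,t=heelw();s=get_state();print((fix(s["eef_pos"])*1e3).round(1),s["force"].round(1))
plan(H,t,np.r_[H[1]-.003,np.arange(-.016,.072,.008)],-.1)
o=ortho(d,.04,.47,.62,-.1,.1,3000)
cv2.imwrite("pics/p8.png",o)
E
```

```text
t: 6.2
eef_pos: [0.5542, -0.0298, 0.0083]
orientation: [0.515, -0.515, 0.485, -0.485]
force: [-0.3, 0.6, -0.3]
grip_width: 0.0214
heel fix mm [ -0.6 -19.3] turn rad 0.001 size 64.8 76.8
[  1.1 -69.3] [-0.3  0.3 -0.2]
cen 0.0 -22.3 turn -0.00 [-1.   0.  -1.1] 0.0
cen 0.0 -16.0 turn -0.00 [-7.3  0.  -1.1] 0.0
cen 0.0 -8.0 turn -0.00 [-15.3   0.   -1.1] 0.0
cen 0.0 0.0 turn -0.00 [-23.3   0.   -1.1] 0.0
cen 0.0 8.0 turn -0.00 [-31.3   0.   -1.1] 0.0
cen 0.0 16.0 turn -0.00 [-39.3   0.   -1.1] 0.0
cen 0.0 24.0 turn -0.00 [-47.3   0.   -1.1] 0.0
cen 0.0 32.0 turn -0.00 [-55.3   0.   -1.1] 0.0
cen 0.0 40.0 turn -0.00 [-63.3   0.   -1.1] 0.0
cen 0.0 48.0 turn -0.00 [-71.3   0.   -1.1] 0.0
cen 0.0 56.0 turn -0.00 [-79.3   0.   -1.1] 0.0
cen 0.0 64.0 turn -0.00 [-87.3   0.   -1.1] 0.0
```

View pics/p8.png

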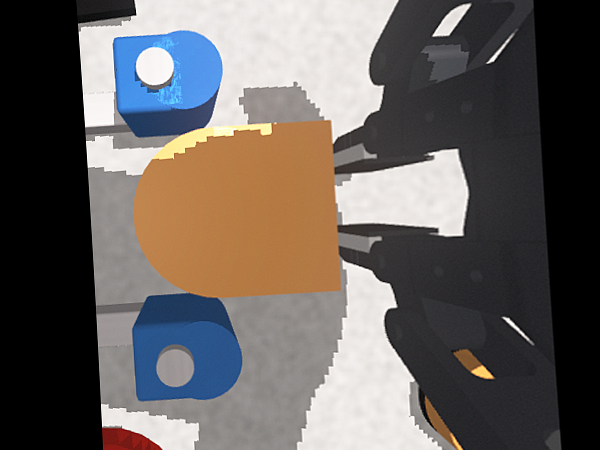

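The heel is entering the gap at X -0.6 mm, straight, with clearance on both sides (cheeks 215,70 and 235,350). For the final stretch the finger linkages must clear the 40 mm cheeks. I'll back off a little, shut the fingers, raise them 8 mm, and push on.

```bash
python3 -m pendant '[{"dx":5,"dy":0,"dz":-1,"yaw":0,"grip":-1},{"dx":5,"dy":-8,"dz":-1,"yaw":0,"grip":-1},{"dx":5,"dy":-8,"dz":-1,"yaw":0,"grip":-1},{"dx":-1,"dy":-8,"dz":-1,"yaw":0,"grip":-1},{"dx":-8,"dy":-8,"dz":-1,"yaw":0,"grip":-1},{"dx":-16,"dy":-8,"dz":-1,"yaw":0,"grip":-1},{"dx":-24,"dy":-8,"dz":-1,"yaw":0,"grip":-1},{"dx":-24,"dy":-8,"dz":-1,"yaw":0,"grip":-1}]'
python3 - <<'E'
from h import *
d,H,t=heelw();s=get_state();print((fix(s["eef_pos"])*1e3).round(1),s["force"].round(1))
o=ortho(d,.04,.47,.62,-.07,.13,3000)
cv2.imwrite("pics/p9.png",o)
E
```

```text
t: 7.25
eef_pos: [0.5517, -0.0057, 0.0162]
orientation: [0.515, -0.515, 0.485, -0.485]
force: [0.2, 0.6, 0.2]
grip_width: -0.0001
heel fix mm [-0.7  5.2] turn rad 0.003 size 64.6 76.9
[  0.  -45.1] [ 0.5 -0.3  0.3]
```

View pics/p9.png

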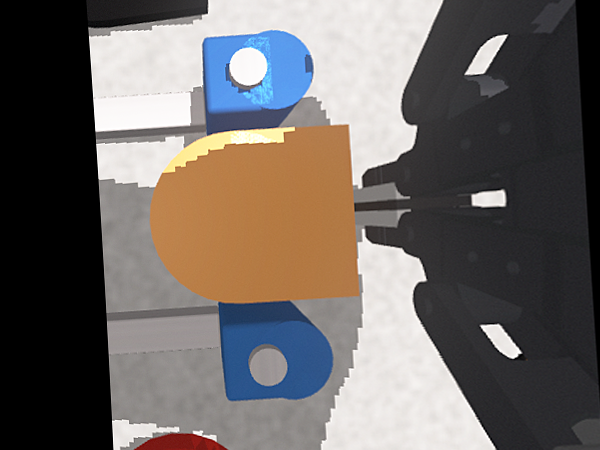

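The heel is in the gap (X -0.7, Y +5, straight), with shut fingers at its flat end. Continuing, and watching the force.

```bash
python3 -m pendant '[{"dx":-7,"dy":0,"dz":-0.5,"yaw":0,"grip":-1},{"dx":-14,"dy":0,"dz":-0.5,"yaw":0,"grip":-1},{"dx":-21,"dy":0,"dz":-0.5,"yaw":0,"grip":-1},{"dx":-28,"dy":0,"dz":-0.5,"yaw":0,"grip":-1},{"dx":-34,"dy":0,"dz":-0.5,"yaw":0,"grip":-1},{"dx":-40,"dy":0,"dz":-0.5,"yaw":0,"grip":-1}]'
python3 -m pendant '[{"dx":-6,"dy":0,"dz":0,"yaw":0,"grip":-1},{"dx":-12,"dy":0,"dz":0,"yaw":0,"grip":-1},{"dx":-17,"dy":0,"dz":0,"yaw":0,"grip":-1},{"dx":-21,"dy":0,"dz":0,"yaw":0,"grip":-1},{"dx":-21,"dy":0,"dz":0,"yaw":0,"grip":-1}]'
python3 - <<'E'
from h import *
d,H,t=heelw();s=get_state();print((fix(s["eef_pos"])*1e3).round(1),s["force"].round(1))
o=ortho(d,.025,.47,.62,-.02,.18,3000)
cv2.imwrite("pics/p10.png",o)
E
```

```text
t: 8.05
eef_pos: [0.549, 0.0338, 0.0163]
orientation: [0.515, -0.515, 0.485, -0.485]
force: [-0.0, -0.8, -1.0]
grip_width: 0.0003
t: 8.68
eef_pos: [0.5478, 0.0546, 0.0164]
orientation: [0.515, -0.515, 0.485, -0.485]
force: [0.4, -0.2, -0.3]
grip_width: -0.0004
heel fix mm [-0.8 65.4] turn rad -0.002 size 65.0 76.8
[-0.3 15.5] [-0.4  0.2  0.3]
```

View pics/p10.png

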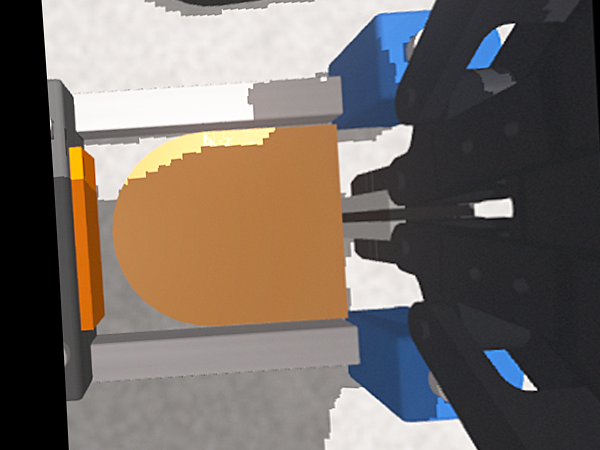

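The round end (113,225) is about 6–7 mm short of the orange pad (face edge about 92,225). Easing it home in small steps with force checks.

```bash
python3 -m pendant '[{"dx":-2,"dy":0,"dz":0,"yaw":0,"grip":-1},{"dx":-4,"dy":0,"dz":0,"yaw":0,"grip":-1},{"dx":-5,"dy":0,"dz":0,"yaw":0,"grip":-1},{"dx":-5,"dy":0,"dz":0,"yaw":0,"grip":-1}]'
python3 -m pendant '[{"dx":-0.5,"dy":0,"dz":0,"yaw":0,"grip":-1},{"dx":-1,"dy":0,"dz":0,"yaw":0,"grip":-1},{"dx":-1,"dy":0,"dz":0,"yaw":0,"grip":-1}]'
python3 -m pendant '[{"dx":-0.5,"dy":0,"dz":0,"yaw":0,"grip":-1},{"dx":-1,"dy":0,"dz":0,"yaw":0,"grip":-1},{"dx":-1,"dy":0,"dz":0,"yaw":0,"grip":-1}]'
python3 - <<'E'
from h import *
heelw();s=get_state();print((fix(s["eef_pos"])*1e3).round(1),s["force"].round(1))
E
```

```text
t: 9.22
eef_pos: [0.5475, 0.0594, 0.0163]
orientation: [0.515, -0.514, 0.485, -0.485]
force: [0.4, -0.2, 0.1]
grip_width: -0.0004
t: 9.6
eef_pos: [0.5474, 0.0604, 0.0164]
orientation: [0.515, -0.515, 0.485, -0.485]
force: [0.3, -1.8, 0.5]
grip_width: -0.0002
t: 9.98
eef_pos: [0.5473, 0.0614, 0.0163]
orientation: [0.515, -0.515, 0.485, -0.485]
force: [0.5, -0.5, -1.2]
grip_width: -0.0001
heel fix mm [-1. 75.] turn rad 0.007 size 65.1 83.2
[-0.3 22.4] [ 0.  -0.7 -0.6]
```

No contact force yet (the blob reading has merged with the pad). Continuing until the force rises.

```bash
for i in 1 2; do :; done
python3 -m pendant '[{"dx":-0.5,"dy":0,"dz":0,"yaw":0,"grip":-1},{"dx":-1,"dy":0,"dz":0,"yaw":0,"grip":-1},{"dx":-1,"dy":0,"dz":0,"yaw":0,"grip":-1}]' | grep -E "eef|force"
python3 -m pendant '[{"dx":-0.5,"dy":0,"dz":0,"yaw":0,"grip":-1},{"dx":-1,"dy":0,"dz":0,"yaw":0,"grip":-1},{"dx":-1,"dy":0,"dz":0,"yaw":0,"grip":-1}]' | grep -E "eef|force"
```

```text
eef_pos: [0.5473, 0.0624, 0.0163]
force: [0.5, -0.4, 0.4]
eef_pos: [0.5473, 0.0632, 0.0164]
force: [1.4, -2.2, -0.2]
```

```bash
python3 -m pendant '[{"dx":-0.5,"dy":0,"dz":0,"yaw":0,"grip":-1},{"dx":-1,"dy":0,"dz":0,"yaw":0,"grip":-1},{"dx":-1,"dy":0,"dz":0,"yaw":0,"grip":-1}]' | grep -E "eef|force"
python3 - <<'E'
from h import *
d,H,t=heelw();s=get_state();print((fix(s["eef_pos"])*1e3).round(1),s["force"].round(1))
cv2.imwrite("pics/p11.png",ortho(d,.025,.47,.62,-.01,.19,3000))
E
```

```text
eef_pos: [0.5473, 0.0634, 0.0164]
force: [0.7, -11.5, -0.3]
heel fix mm [-0.8 76. ] turn rad 0.003 size 65.1 81.2
[-0.2 24.5] [  0.4 -10.9  -0. ]
```

The force rose to 11 N against the stop with the arm stalled, so the heel is home. Withdrawing: back, then up and away.

```bash
python3 -m pendant '[{"dx":4,"dy":0,"dz":0,"yaw":0,"grip":-1},{"dx":12,"dy":0,"dz":0,"yaw":0,"grip":-1},{"dx":20,"dy":0,"dz":0,"yaw":0,"grip":-1},{"dx":20,"dy":-60,"dz":0,"yaw":0,"grip":-1},{"dx":20,"dy":-120,"dz":0,"yaw":0,"grip":-1},{"dx":80,"dy":-170,"dz":0,"yaw":0,"grip":-1},{"dx":140,"dy":-170,"dz":0,"yaw":0,"grip":-1},{"dx":200,"dy":-170,"dz":0,"yaw":0,"grip":-1}]'
python3 -m pendant '[{"dx":60,"dy":0,"dz":0,"yaw":0,"grip":-1},{"dx":120,"dy":0,"dz":0,"yaw":0,"grip":-1},{"dx":180,"dy":0,"dz":0,"yaw":0,"grip":-1},{"dx":180,"dy":0,"dz":0,"yaw":0,"grip":-1},{"dx":180,"dy":0,"dz":0,"yaw":0,"grip":-1},{"dx":180,"dy":0,"dz":0,"yaw":0,"grip":-1}]'
python3 - <<'E'
from h import *
import cv2
for n in("top","scene"):
    d,o=look(n); d0=np.load(f"pics/{n}.npy",allow_pickle=True).item()
    # heel flat-end / side edges by model fit: score tan pixels minus pad colour
    S=2000;B=(.42,.72,-.24,.2);h=cv2.cvtColor(o,cv2.COLOR_BGR2HSV)
    for nm,m in(("pad",(h[...,0]<11)&(h[...,1]>190)),("tan",(h[...,0]>10)&(h[...,0]<25)&(h[...,1]>80)&(h[...,1]<205))):
        r,c=np.nonzero(m); P=np.c_[B[1]-r/S,B[3]-c/S]-F0; f=np.c_[P@ex,P@ey]*1e3; f=f[(abs(f[:,0])<45)&(f[:,1]>0)&(f[:,1]<125)]
        print(n,nm,len(f)/4,np.percentile(f,[1,50,99],axis=0).round(1).tolist() if len(f) else "")
    # anything else moved?
    df=cv2.absdiff(d["img"],d0["img"]).max(2); print("changed px near others:",{k:int((df[y-14:y+15,x-14:x+15]>40).sum()) for k,(x,y) in ({"tin":(277,240),"spare":(271,155),"hammer":(484,195),"brush":(162,268),"jar":(157,174),"bottle":(184,130),"driver":(413,150)} if n=="top" else {"tin":(335,155),"spare":(387,207),"hammer":(193,285),"brush":(397,100),"jar":(452,140),"bottle":(464,178),"driver":(275,285)}).items()})
E
```

```text
t: 12.2
eef_pos: [0.5586, -0.1299, 0.1875]
orientation: [0.515, -0.514, 0.484, -0.486]
force: [1.4, -0.3, 0.3]
grip_width: -0.0002
t: 12.95
eef_pos: [0.5692, -0.3064, 0.1864]
orientation: [0.515, -0.515, 0.485, -0.485]
force: [0.2, 0.5, 0.5]
grip_width: -0.0003
top heel [0.5444 0.1141] fix mm [-0.1 75.3] size 68.3 83.9 a 85.9 turn deg 0.7
top pad 43.75 [[-36.2, 42.7], [-32.3, 109.6], [17.7, 115.0]]
top tan 4996.75 [[-34.2, 34.3], [-0.4, 70.4], [32.6, 116.1]]
changed px near others: {'tin': 0, 'spare': 0, 'hammer': 712, 'brush': 360, 'jar': 0, 'bottle': 0, 'driver': 489}
scene heel [0.5471 0.1111] fix mm [ 2.4 72.1] size 72.2 90.6 a 86.1 turn deg 0.5
scene pad 0.5 [[-26.2, 112.0], [-23.8, 113.1], [-21.4, 114.2]]
scene tan 5725.25 [[-31.8, 28.1], [1.7, 67.9], [37.0, 114.4]]
changed px near others: {'tin': 0, 'spare': 0, 'hammer': 0, 'brush': 0, 'jar': 0, 'bottle': 0, 'driver': 0}
```

The top view puts the flat end at fixture Y ≈ 34 mm, so the origin is at ≈ 72 mm, with X ≈ 0 and turn < 1°: home. The scene view shows zero changed pixels at every other item. The top-view changes at the hammer, brush and screwdriver are arm and shadow. Handing in.

```bash
python3 -c "
from cell import *
print(finish_job())"
```

```text
the job is handed in; nothing more can be done
None
```

The tan heel block went through the gap and is home against the orange pad. I handed the job in at about 13 s of the 48 s allowed; no verdict is reported. I pushed its flat end with two part-open fingers up to the gap. From there I used shut fingers, raised 8 mm, until the stop answered with about 11 N, then withdrew clear.

**Final position:** The top view gives X about 0 mm and turn under 1°. The flat end is at Y about 34 mm, so the nose is at about 110 mm. In the gap the wrist camera read X -0.7 mm, turn 0.003 rad.

**Other items:** The scene view showed no pixel changes at any of the listed items. The top view did show changes at the hammer, brush and screwdriver, which I put down to the arm and its shadow.

**Disagreements:**
- After the block reached the pad, its colour merged with the pad's. That inflated the block outlines in all three cameras, so the home reading rests on the flat-end edge and the contact force.
- The scene-view outline read X +2.4 mm against about 0 from the top view, both within the 12 mm limit.
- The picture limit stopped me viewing a last image, so the final checks are numbers only.

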